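Lock the board clamp through its L-shaped gate

ROBOT

A 6-joint arm with a two-finger parallel gripper is mounted at the origin on the work surface. World frame = base frame: x ahead of the robot, y to its left, z up, the work surface at z = 0. Lengths are in mm, angles in rad, forces in N, time in s.
With the tool pointing down it reaches from about 300 to 775 mm from the base axis. Payload 14.6 kg.
Tool frame: the origin (TCP) lies on the centre line of the jaws, within the pads' length; the fingertips stand manip.finger_overhang ahead of it and the grasp point (between the pads) lies 11 mm behind it (manip.finger_overhang is the distance from the TCP to the fingertips, in mm); y points along the fingers, x is the direction in which the jaws open and shut, and the axes are right-handed (so a half turn about y gives the same grasp; the last joint's range is limited). The gripper opens to 94 mm and grips with 3 to 60 N. Pads are 16 mm wide; open, the fingers measure 119 mm over their backs; the gripper's body (75 mm by 177 mm) begins 78 mm behind the grasp point.
Start: joints at [-1.391, 0.3, 1.521, -0, 1.321, -0.067], TCP at [134.36, -533.326, 213.446] pointing down, gripper open.
Joint ranges: [-3.03, 3.03], [-0.79, 2.21], [0.23, 2.52], [-1.04, 4.18], [0, 3.07], [-2.55, 2.55]. Speed limits (rad/s): [2.22, 2.22, 2.57, 3.14, 3.14, 3.14].

INTERFACE

Orientations are given as [roll, pitch, yaw] about the fixed x, y, z axes, in that order (R = Rz(yaw) Ry(pitch) Rx(roll)).
In Python, from cell import monitor, viewer, ticket, manip gives the robot as it stands.
- The arm moves only by the shell command python3 -m jog 'ROWS' [FORCE]. ROWS is JSON, a list of rows, each an object of numbers: "grip": the finger opening in cm, from 0 to 9.4; "dx", "dy", "dz": the shift along the tool's x, y, z in cm; "spin": the turn about the tool's y in degrees. In form: [{"grip": .., "dx": .., "dy": .., "dz": .., "spin": ..}, ...]. A call has 1 to 20 rows; each row is the pose to reach, as a shift and turn from the pose commanded when the call began, along the tool's axes at that moment; what a row does not reach only later rows make up. A row lasts 1/8 s, in which the tool goes at most 62.5 mm and 10.7 degrees, less where a joint would pass 70% of its speed; a pose out of reach is approached as far as the arm can. A call with a gripper value outside its range is refused whole. The fingers move at their own pace and stop on an object; FORCE is the grip in N (left out, the last holds). Time passes only in rows, so rows that repeat a pose let the fingers close. It gives the time, the measured TCP pose, the force and the opening at its end, in the units of the state.
- monitor.read_state(): the state, without advancing time (a new reading comes with each control period).
- viewer.camera(name): name is "scene" or "side" or "wrist"; returns a dict with "color" (480x640x3 uint8, red, green, blue), "vertical_fov" (degrees; the focal length in pixels is half the picture's height over the tangent of half this angle, whatever the lens; pixels are square), "cx", "cy" (the principal point, pixels), "k1" (the pictures are not rectified: a ray, as slopes to the right and down, at radius r is drawn at 1 + k1 r^2 times it, then the intrinsics apply), "rvec" (rotation vector, rad) and "tvec" (3), from world to camera coordinates, as OpenCV has them. Camera axes: x right, y down, z forward; pixel columns grow to the right and rows downward; lengths in mm; the calibration is good to about 2 mm. A picture is of the moment at which its call begins. There is no depth.
- ticket.sign_off(): hands the job in, once; it reports no verdict.
The state is a dict: "clock": time; "joints": joint angles; "qd": joint speeds; "effort": joint torques, N m; "eef_pos": TCP position; "eef_rot": TCP orientation; "wrist_force": force on the tool from outside, world axes, zero at the start; "moment": the same for the moment, N m; "finger_gap": finger opening in mm.
Only numpy, scipy, OpenCV 4.12 (cv2) and the standard library are available. Lean on these libraries where they do the work, as an engineer would, in place of code of your own. Each camera call takes 0.05 s, during which the arm holds its last target. There are 200 camera calls.

TASK

The clamp of the circuit-board fixture is open. Lock it by pushing its upright steel pin with your fingertips: push the pin all the way along the long leg of the L-shaped slot until the jaw is closed up to the board, then push it sideways fully to the end of the short leg, and leave it there. Only push: do not pull the pin up out of the slot, and leave the other things on the bench where they stand.

Things in the scene. Friction and masses are not known exactly. Their poses are not given: they have to be found in the camera images.
- fixture: Immovable clamping fixture, steel base 300 x 150 x 12 mm. Origin: at bench level, 15 mm to the +y side of the slot's corner. x runs along the slot's long leg from start to corner (towards the board), y along the short leg from corner to end, z up. Slot plate: x -100..20, y -60..60 mm, top 38 mm above the bench. Nest with green circuit board: x 111..184, up to 42 mm high.
- slot_corner (a point): Centre of the slot's corner, at the slot plate's top (38 mm above the bench). The long leg's centre line runs 70 mm from its start in +x to this point, the short leg 40 mm from here in +y. The slot is 16 mm wide and the pin 12, so it has 2 mm of play and can enter the short leg only when within 2 mm of the corner. Axes as the fixture's.
- slot_end (a point): Where the pin's axis belongs in the locked position: end of the short leg, 40 mm from the corner, at the slot plate's top. Axes as the fixture's.
- pin_top (a point): Centre of the top of the upright round steel pin, 12 mm in diameter, 47 mm proud of the slot plate (top 85 mm above the bench). It stays upright and friction holds it where it is left; about 2 N moves it along the long leg, 1.5 N along the short leg. Axes as the fixture's.
- jaw (a joint): How far the pin and the jaw, which travels with it, are along the long leg, in m: 0 at the slot's start (clamp open), 0.070 with the pin at the corner (jaw closed up to the board), 0.002 play either way. Starts between 0 and 0.025. The jaw is a steel bar up to 41 mm high, 100 mm ahead (+x) of the pin.
- cross (a joint): How far the pin has moved along the short leg, in m: 0 on the long leg's centre line, 0.040 at the short leg's end; play of 0.002 either way. The jaw does not move with it.
- pin (a joint): How far the pin has been pulled up, in m: 0 fully down, as it must remain; at most 0.020.
- tin: Loose bystander: dark metal tin with a flat lid, 64 mm in diameter, 55 mm high, standing on the bench beside the fixture. Origin: centre of its underside, z up.
- blower: Loose bystander: blue rubber air-blower bulb, 54 mm in diameter, 85 mm high, standing beside the fixture. Origin: centre of its underside, z up.
- cup: Loose bystander: small white plastic cup, 52 mm in diameter at the rim, 50 mm high, standing beside the fixture. Origin: centre of its underside, z up.

How it is judged:
By the outcome, as a careful person would: the job done as asked, in the order asked, and still so for the second after the job is handed in, with the robot touching nothing.
It also fails if it takes over 43 s, if anything falls off the work surface, if the arm or the gripper's body presses on something with over 40 N, if the wrist force passes 120 N, or if a joint passes its speed limit or range.

## Working session

There is one attempt and no reset: what is moved stays moved. The work goes in short steps, Python scripts to look and compute and a shell command to move; the robot and the scene stay as the last step left them, time stands still between calls to the robot, and variables do not carry over. Pictures are saved under pics/ and viewed, about 8 in all and at most 12, crops included, and the job is handed in when it is done.

```bash
ls; mkdir -p pics
cat > h.py <<'E'
import numpy as np, cv2
from cell import monitor, viewer, ticket, manip
def snap(name,fn):
    c=viewer.camera(name); cv2.imwrite('pics/'+fn,c['color'][:,:,::-1]); np.save('pics/'+fn+'.npy',c,allow_pickle=True); return c
def load(fn): return np.load('pics/'+fn+'.npy',allow_pickle=True).item()
def ray(c,u,v):
    f=240/np.tan(np.radians(c['vertical_fov'])/2)
    K=np.array([[f,0,c['cx']],[0,f,c['cy']],[0,0,1.]])
    p=cv2.undistortPoints(np.array([[[u,v]]],float),K,np.array([c['k1'],0,0,0,0.]))[0,0]
    R=cv2.Rodrigues(np.array(c['rvec'],float))[0]; t=np.array(c['tvec'],float).ravel()
    return -R.T@t, R.T@np.array([p[0],p[1],1])
def onz(c,u,v,z):
    o,d=ray(c,u,v); return o+d*(z-o[2])/d[2]
def proj(c,P):
    f=240/np.tan(np.radians(c['vertical_fov'])/2)
    K=np.array([[f,0,c['cx']],[0,f,c['cy']],[0,0,1.]])
    return cv2.projectPoints(np.array(P,float).reshape(-1,3),np.array(c['rvec'],float),np.array(c['tvec'],float),K,np.array([c['k1'],0,0,0,0.]))[0][:,0]
E
python3 - <<'E'
from h import *
for n in('scene','side','wrist'):
    c=snap(n,n+'1.png'); print(n,{k:v for k,v in c.items() if k!='color'})
s=monitor.read_state();print(s, manip.finger_overhang)
a=np.hstack([cv2.imread('pics/side1.png'),cv2.imread('pics/wrist1.png')]);cv2.imwrite('pics/sw.png',cv2.resize(a,(800,300)))
E
```

```text
pics
scene {'vertical_fov': 48.15112382177341, 'cx': 310.3289849803649, 'cy': 233.91902754655752, 'k1': 0.04261175503937362, 'rvec': array([ 0.89277328,  2.6219117 , -0.93817187]), 'tvec': array([ 432.44154901, -268.66972616, 1251.96323093])}
side {'vertical_fov': 53.83825006276688, 'cx': 317.1845455613075, 'cy': 238.6649010895612, 'k1': -0.005196142067425325, 'rvec': array([ 0.75966617, -2.56103171,  1.17272826]), 'tvec': array([524.65108747, 234.49182088, 774.92119731])}
wrist {'vertical_fov': 62.291483090238344, 'cx': 322.2194001285777, 'cy': 238.70189552362, 'k1': -0.08998663582820719, 'rvec': array([-2.30163246,  1.79289893,  0.24626946]), 'tvec': array([-548.81648923,  -27.97193587,  391.42757178])}
{'clock': 0.15, 'joints': array([-1.39058972e+00,  3.00296624e-01,  1.52140566e+00, -4.36445841e-06,
        1.32073318e+00, -6.65680174e-02]), 'qd': array([-2.73863506e-04, -1.79076101e-03, -1.78992265e-03, -4.22109478e-04,
       -8.38029714e-05,  6.91342466e-04]), 'effort': array([ 3.21606558e-04, -5.31958652e+01, -3.52823281e+01,  7.08110654e-02,
        2.36363837e-02, -7.35022650e-05]), 'eef_pos': array([ 134.33186723, -533.14838921,  213.05625462]), 'eef_rot': array([-1.57074448e+00,  8.41230983e-04, -1.32402060e+00]), 'wrist_force': array([-0.0171256 ,  0.13419605, -0.13739873]), 'moment': array([-0.02829651, -0.02562177, -0.03199075]), 'finger_gap': 93.99158870281137} 8.0
```

View pics/scene1.png

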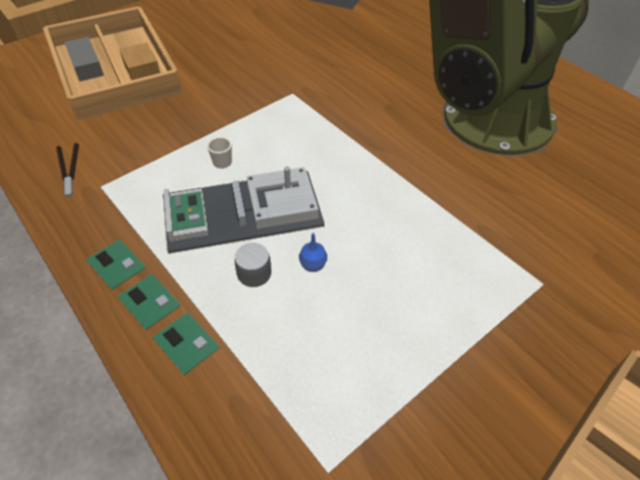

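View pics/side1.png

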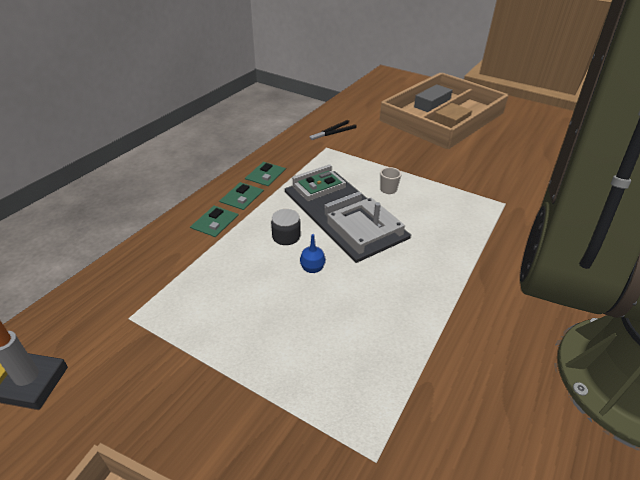

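The scene view shows the fixture at (165–322, 168–250) and the pin top near (288,168). The tin is at (253,263), the blower at (313,255) and the cup at (220,152). The side view shows the pin top near (377,204). Next I'll enlarge both.

Run:
```python
import cv2,numpy as np
a=cv2.imread('pics/scene1.png')[155:255,160:330]; b=cv2.imread('pics/side1.png')[160:265,280:415]
a=cv2.resize(a,None,fx=4.5,fy=4.5,interpolation=cv2.INTER_CUBIC)
b=cv2.resize(b,None,fx=5.5,fy=5.5,interpolation=cv2.INTER_CUBIC)
cv2.imwrite('pics/ca.png',a);cv2.imwrite('pics/cb.png',b);print(a.shape,b.shape)
```

```text
(450, 765, 3) (578, 742, 3)
```

View pics/ca.png

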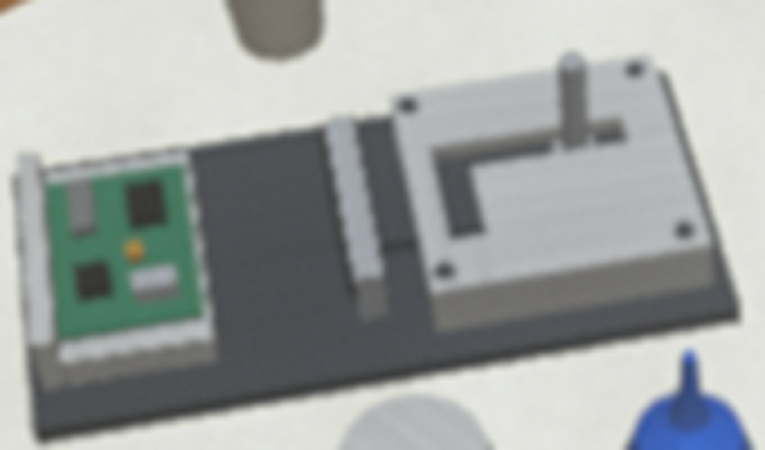

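View pics/cb.png

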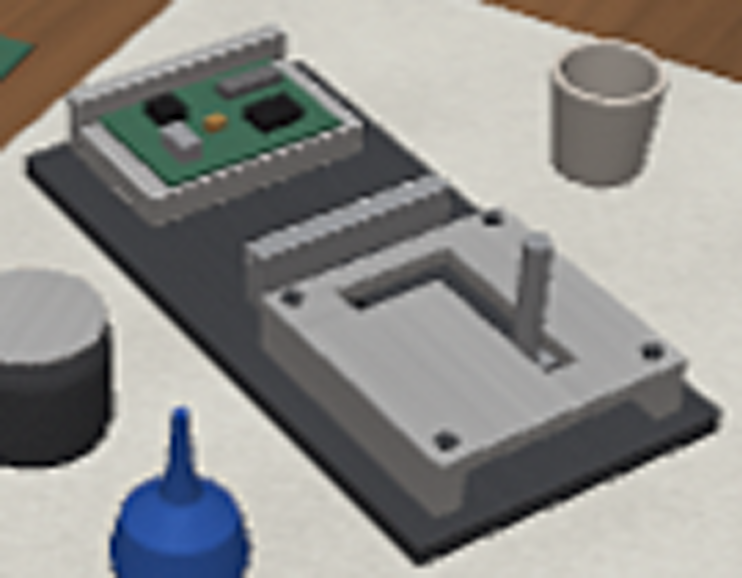

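```bash
cat > m.py <<'E'
from h import *
A=load('scene1.png');B=load('side1.png')
fa=lambda u,v:(160+u/4.5-.4,155+v/4.5-.4); fb=lambda u,v:(280+u/5.5-.4,160+v/5.5-.4)
F=np.array([[20,-60],[-100,-60],[-100,60],[20,60],[8,-23],[8,33]],float)
ia=[(395,97),(652,58),(712,247),(435,292),(435,150),(450,237)]
ib=[(500,208),(688,365),(440,465),(262,290),(447,252),(342,293)]
def fit(F,W):
    f=F-F.mean(0);w=W-W.mean(0)
    th=np.arctan2((f[:,0]*w[:,1]-f[:,1]*w[:,0]).sum(),(f*w).sum())
    R=np.array([[np.cos(th),-np.sin(th)],[np.sin(th),np.cos(th)]]);t=W.mean(0)-R@F.mean(0)
    return th,R,t,np.round(W-(F@R.T+t),1).tolist()
for n,c,I,f,p in(('A',A,ia,fa,(571,60)),('B',B,ib,fb,(538,240))):
    W=np.array([onz(c,*f(*q),38)[:2] for q in I]); th,R,t,r=fit(F,W)
    pt=onz(c,*f(*p),85)[:2]
    print(n,'yaw',np.degrees(th),'org',t,'res',r); print(' pin',pt,'in fixture',R.T@(pt-t),'corner',R@[0,-15]+t,'end',R@[0,25]+t)
E
python3 m.py
python3 - <<'E'
import sys;sys.path.insert(0,'.')
import os;os.chdir('.')
from h import *
A=load('scene1.png');B=load('side1.png')
def tri(pa,pb):
    o,d=ray(A,*pa);p,e=ray(B,*pb);s=np.linalg.lstsq(np.c_[d,-e],p-o,rcond=None)[0];return (o+s[0]*d+p+s[1]*e)/2,np.linalg.norm(o+s[0]*d-p-s[1]*e)
fa=lambda u,v:(160+u/4.5-.4,155+v/4.5-.4); fb=lambda u,v:(280+u/5.5-.4,160+v/5.5-.4)
print('pin tri',tri(fa(571,60),fb(538,240)))
print('tin lid',onz(A,253,254,55),onz(B,286,217,55)); print('blower tip',tri((313,234),(312.5,235))); print('cup rim',onz(A,220,146,50),onz(B,390,173,50))
E
```

```text
A yaw -25.399796407857735 org [589.83356281 -98.72208674] res [[0.0, 2.0], [2.6, 0.4], [0.5, -1.1], [-1.2, -0.1], [-0.7, 1.5], [-1.1, -2.6]]
 pin [533.83687853 -90.02565684] in fixture [-54.31404295 -16.16296019] corner [ 583.39958396 -112.272139  ] end [600.5568609  -76.13866632]
B yaw -25.997999306569305 org [ 590.34384108 -103.07627766] res [[1.5, 2.0], [-0.4, 0.8], [-0.7, -2.2], [2.5, -3.1], [-0.2, 2.7], [-2.7, -0.2]]
 pin [534.61975038 -93.7239514 ] in fixture [-54.18483038 -16.02012633] corner [ 583.76874466 -116.55841796] end [601.30233513 -80.60604383]
pin tri (array([533.8004141 , -90.45828689,  86.18795448]), np.float64(2.2831379211679095))
tin lid [688.36325877  22.17193629  55.        ] [690.34528993  20.09160713  55.        ]
blower tip (array([592.66983807,  67.9707801 ,  84.06497417]), np.float64(1.7965339828886508))
cup rim [ 584.10016114 -257.3300712    50.        ] [ 584.3193072  -263.94447575   50.        ]
```

```bash
python3 -m jog '[{"grip":0,"dx":-35.3,"dy":0,"dz":47.0,"spin":-50.2},{"grip":0,"dx":-35.3,"dy":0,"dz":47.0,"spin":-50.2},{"grip":0,"dx":-35.3,"dy":0,"dz":47.0,"spin":-50.2},{"grip":0,"dx":-35.3,"dy":0,"dz":47.0,"spin":-50.2},{"grip":0,"dx":-35.3,"dy":0,"dz":47.0,"spin":-50.2},{"grip":0,"dx":-35.3,"dy":0,"dz":47.0,"spin":-50.2},{"grip":0,"dx":-35.3,"dy":0,"dz":47.0,"spin":-50.2},{"grip":0,"dx":-35.3,"dy":0,"dz":47.0,"spin":-50.2},{"grip":0,"dx":-35.3,"dy":0,"dz":47.0,"spin":-50.2},{"grip":0,"dx":-35.3,"dy":0,"dz":47.0,"spin":-50.2},{"grip":0,"dx":-35.3,"dy":0,"dz":47.0,"spin":-50.2},{"grip":0,"dx":-35.3,"dy":0,"dz":47.0,"spin":-50.2},{"grip":0,"dx":-35.3,"dy":0,"dz":47.0,"spin":-50.2},{"grip":0,"dx":-35.3,"dy":0,"dz":47.0,"spin":-50.2},{"grip":0,"dx":-35.3,"dy":0,"dz":47.0,"spin":-50.2},{"grip":0,"dx":-35.3,"dy":0,"dz":47.0,"spin":-50.2}]' 20; python3 -c "
from h import *
snap('wrist','w2.png');s=monitor.read_state();print(s['eef_pos'],s['eef_rot'],s['finger_gap'],s['clock'])"
```

```text
clock: 2.15
eef_pos: [503.8, -76.3, 213.5]
eef_rot: [-1.571, -0.0, -0.448]
wrist_force: [0.3, 0.3, -0.8]
finger_gap: 0.3
[503.84897804 -76.26822292 213.47843123] [-1.57078560e+00 -6.89013545e-05 -4.47933854e-01] 0.7019107405438053 2.2
```

View pics/w2.png

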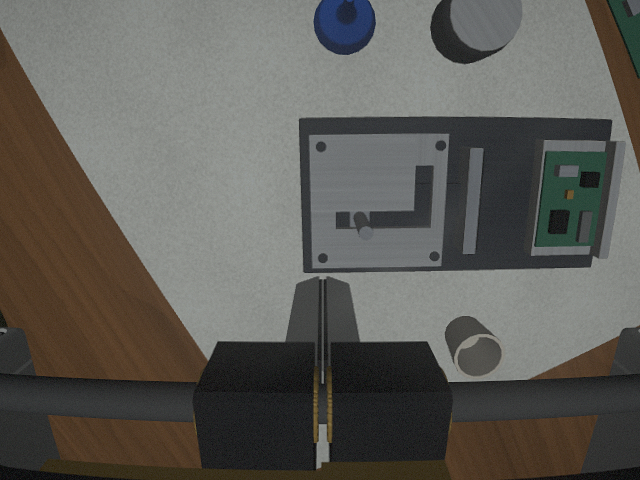

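The wrist view shows fixture x to the right and y up. The plate corners are near (310,134), (449,133), (443,267) and (312,268). The slot's long leg runs from (336,220) to (424,220), the short leg ends at (425,166), and the pin top is near (365,232). I'll measure once more from this view.

Run:
```python
from m import fit
from h import *
c=load('w2.png')
F=np.array([[20,-60],[-100,-60],[-100,60],[20,60],[8,-23],[8,33],[-78,-23]],float)
I=[(443,267),(312,268),(309,135),(449,132.5),(431.5,228),(433.5,165),(336,228.5)]
W=np.array([onz(c,*q,38)[:2] for q in I]); th,R,t,r=fit(F,W)
print(np.degrees(th),t,r)
pt=onz(c,365.5,233,85)[:2];print('pin',pt,R.T@(pt-t),'corner',R@[0,-15]+t,'end',R@[0,25]+t)
e=monitor.read_state()['eef_pos'][:2];print('tcp fix',R.T@(e-t))
```

```text
A yaw -25.399796407857735 org [589.83356281 -98.72208674] res [[0.0, 2.0], [2.6, 0.4], [0.5, -1.1], [-1.2, -0.1], [-0.7, 1.5], [-1.1, -2.6]]
 pin [533.83687853 -90.02565684] in fixture [-54.31404295 -16.16296019] corner [ 583.39958396 -112.272139  ] end [600.5568609  -76.13866632]
B yaw -25.997999306569305 org [ 590.34384108 -103.07627766] res [[1.5, 2.0], [-0.4, 0.8], [-0.7, -2.2], [2.5, -3.1], [-0.2, 2.7], [-2.7, -0.2]]
 pin [534.61975038 -93.7239514 ] in fixture [-54.18483038 -16.02012633] corner [ 583.76874466 -116.55841796] end [601.30233513 -80.60604383]
-24.55280457704324 [ 591.44371581 -101.08607048] [[0.8, -1.7], [-0.5, 0.6], [-0.1, 0.1], [-0.1, 0.7], [0.2, -0.6], [-0.5, 0.3], [0.2, 0.6]]
pin [533.95629281 -90.84906664] [-56.54313494 -14.57648595] corner [ 585.21074032 -114.72975094] end [601.83200829 -78.34660304]
tcp fix [-89.98690986 -13.82460477]
```

```bash
python3 -c "
import cv2;a=cv2.imread('pics/w2.png')[120:280,300:455];cv2.imwrite('pics/cw.png',cv2.resize(a,None,fx=3.7,fy=3.7,interpolation=cv2.INTER_CUBIC))"
```

```text
(no output)
```

View pics/cw.png

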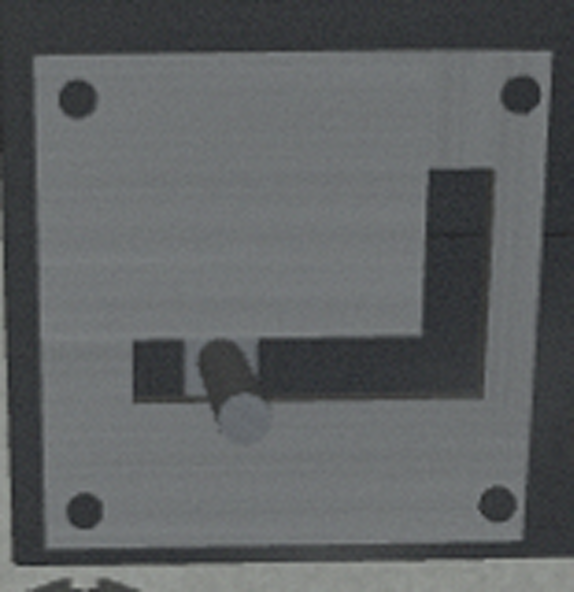

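The crop confirms it: pin top at crop (243,418), slot outline as fitted, and all residuals under 2 mm. The pin is at about x=-56 and the fingers at x=-90. Next, descend behind the pin.

```bash
python3 -m jog '[{"grip":0,"dy":5,"spin":-0.7},{"grip":0,"dy":10,"spin":-0.7},{"grip":0,"dy":13.5,"spin":-0.7},{"grip":0,"dy":15.2,"spin":-0.7},{"grip":0,"dy":15.6,"spin":-0.7},{"grip":0,"dy":15.6,"spin":-0.7}]' && python3 -m jog '[{"grip":0,"dx":0.5},{"grip":0,"dx":1},{"grip":0,"dx":1.5},{"grip":0,"dx":2},{"grip":0,"dx":2.5},{"grip":0,"dx":3},{"grip":0,"dx":3.5},{"grip":0,"dx":4},{"grip":0,"dx":4.5},{"grip":0,"dx":5},{"grip":0,"dx":5.5},{"grip":0,"dx":6},{"grip":0,"dx":6.4},{"grip":0,"dx":6.4}]'; python3 -c "
from h import *
a=snap('wrist','w3.png')['color'][100:300,250:500,::-1];cv2.imwrite('pics/w3c.png',cv2.resize(a,None,fx=2.5,fy=2.5))"
```

```text
validation failed for argument at $[0]...
```

View pics/w3.png

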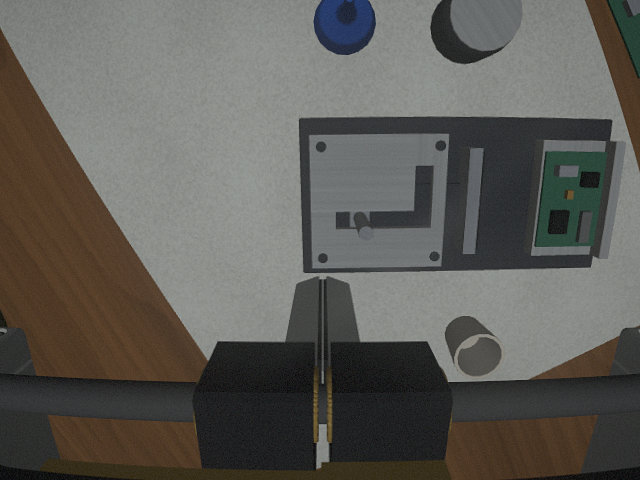

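The call was refused because every key is required in each row. The arm hasn't moved and the view is unchanged, so I'll write the rows out in full.

```bash
python3 -m jog '[{"grip":0,"dx":0,"dy":5,"dz":0,"spin":-0.7},{"grip":0,"dx":0,"dy":10,"dz":0,"spin":-0.7},{"grip":0,"dx":0,"dy":13.5,"dz":0,"spin":-0.7},{"grip":0,"dx":0,"dy":15.2,"dz":0,"spin":-0.7},{"grip":0,"dx":0,"dy":15.6,"dz":0,"spin":-0.7},{"grip":0,"dx":0,"dy":15.6,"dz":0,"spin":-0.7}]' && python3 -m jog '[{"grip":0,"dx":0.5,"dy":0,"dz":0,"spin":0},{"grip":0,"dx":1,"dy":0,"dz":0,"spin":0},{"grip":0,"dx":1.5,"dy":0,"dz":0,"spin":0},{"grip":0,"dx":2,"dy":0,"dz":0,"spin":0},{"grip":0,"dx":2.5,"dy":0,"dz":0,"spin":0},{"grip":0,"dx":3,"dy":0,"dz":0,"spin":0},{"grip":0,"dx":3.5,"dy":0,"dz":0,"spin":0},{"grip":0,"dx":4,"dy":0,"dz":0,"spin":0},{"grip":0,"dx":4.5,"dy":0,"dz":0,"spin":0},{"grip":0,"dx":5,"dy":0,"dz":0,"spin":0},{"grip":0,"dx":5.5,"dy":0,"dz":0,"spin":0},{"grip":0,"dx":6,"dy":0,"dz":0,"spin":0},{"grip":0,"dx":6.4,"dy":0,"dz":0,"spin":0},{"grip":0,"dx":6.4,"dy":0,"dz":0,"spin":0}]'; python3 -c "
from h import *
snap('wrist','w4.png')"
```

```text
clock: 3.0
eef_pos: [504.5, -76.3, 58.4]
eef_rot: [-1.57, -0.001, -0.436]
wrist_force: [-0.2, 0.8, -0.8]
finger_gap: 0.6
clock: 4.75
eef_pos: [562.1, -103.4, 57.3]
eef_rot: [-1.571, -0.0, -0.436]
wrist_force: [-0.0, 0.6, 0.2]
finger_gap: 0.5
```

View pics/w4.png

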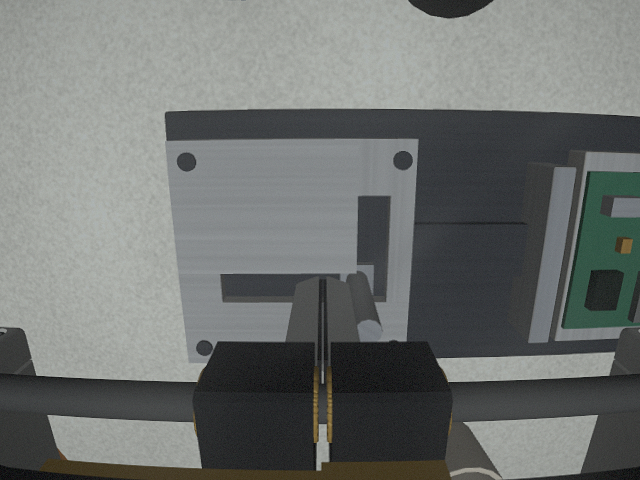

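The wrist view shows the pin, base near (360,272), carried to near the corner, with the jaw at x≈550 close to the board nest. There should be about 9 mm left, so I'll push in small steps until force rises.

```bash
python3 -m jog '[{"grip":0,"dx":0.3,"dy":0,"dz":0,"spin":0},{"grip":0,"dx":0.6,"dy":0,"dz":0,"spin":0},{"grip":0,"dx":0.8,"dy":0,"dz":0,"spin":0},{"grip":0,"dx":0.8,"dy":0,"dz":0,"spin":0}]'; python3 -m jog '[{"grip":0,"dx":0.1,"dy":0,"dz":0,"spin":0},{"grip":0,"dx":0.1,"dy":0,"dz":0,"spin":0}]'; python3 -m jog '[{"grip":0,"dx":0.1,"dy":0,"dz":0,"spin":0},{"grip":0,"dx":0.1,"dy":0,"dz":0,"spin":0}]';python3 -m jog '[{"grip":0,"dx":0.1,"dy":0,"dz":0,"spin":0},{"grip":0,"dx":0.1,"dy":0,"dz":0,"spin":0}]'
```

```text
clock: 5.3
eef_pos: [569.3, -106.7, 57.4]
eef_rot: [-1.571, -0.0, -0.436]
wrist_force: [-1.0, -0.5, -0.7]
finger_gap: 0.4
clock: 5.55
eef_pos: [570.0, -107.0, 57.4]
eef_rot: [-1.571, 0.0, -0.436]
wrist_force: [-1.9, 1.3, -0.2]
finger_gap: 0.5
clock: 5.8
eef_pos: [570.7, -107.3, 57.4]
eef_rot: [-1.571, 0.001, -0.436]
wrist_force: [-4.1, 1.7, 0.6]
finger_gap: 0.8
clock: 6.05
eef_pos: [571.1, -107.5, 57.4]
eef_rot: [-1.571, 0.002, -0.436]
wrist_force: [-10.2, 4.3, 5.3]
finger_gap: 0.6
```

The pin is at its stop: force rose to 11 N and the TCP is at x≈-16, as expected. Now back off and go around to the -y side.

```bash
python3 -m jog '[{"grip":0,"dx":-0.5,"dy":0,"dz":0,"spin":0},{"grip":0,"dx":-1.5,"dy":0,"dz":0,"spin":0},{"grip":0,"dx":-1.5,"dy":0,"dz":0,"spin":0},{"grip":0,"dx":-1.5,"dy":0,"dz":-2,"spin":0},{"grip":0,"dx":-1.5,"dy":0,"dz":-4,"spin":0},{"grip":0,"dx":-1.5,"dy":0,"dz":-4,"spin":0},{"grip":0,"dx":0,"dy":0,"dz":-4,"spin":0},{"grip":0,"dx":1.7,"dy":0,"dz":-4,"spin":0},{"grip":0,"dx":1.7,"dy":0,"dz":-4,"spin":0},{"grip":0,"dx":1.7,"dy":0,"dz":-3,"spin":0},{"grip":0,"dx":1.7,"dy":0,"dz":-2.5,"spin":0},{"grip":0,"dx":1.7,"dy":0,"dz":-2.5,"spin":0}]'; python3 -c "
from h import *
snap('wrist','w5.png')"
```

```text
clock: 7.55
eef_pos: [576.7, -137.0, 57.5]
eef_rot: [-1.571, -0.0, -0.435]
wrist_force: [-1.3, 0.8, -0.4]
finger_gap: 0.4
```

View pics/w5.png

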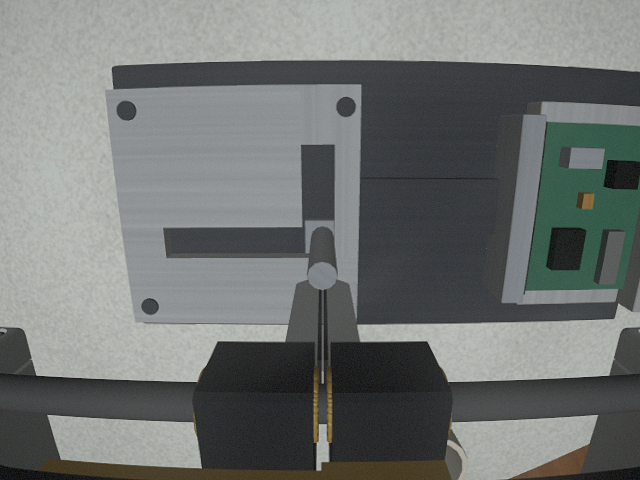

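The pin is in the corner, top at (322,276), with the jaw at the board and the fingers centred behind the pin. About 52 mm of travel in +y should reach the end.

```bash
python3 -m jog '[{"grip":0,"dx":0,"dy":0,"dz":0.5,"spin":0},{"grip":0,"dx":0,"dy":0,"dz":1,"spin":0},{"grip":0,"dx":0,"dy":0,"dz":1.4,"spin":0},{"grip":0,"dx":0,"dy":0,"dz":1.8,"spin":0},{"grip":0,"dx":0,"dy":0,"dz":2.2,"spin":0},{"grip":0,"dx":0,"dy":0,"dz":2.6,"spin":0},{"grip":0,"dx":0,"dy":0,"dz":3,"spin":0},{"grip":0,"dx":0,"dy":0,"dz":3.4,"spin":0},{"grip":0,"dx":0,"dy":0,"dz":3.8,"spin":0},{"grip":0,"dx":0,"dy":0,"dz":4.2,"spin":0},{"grip":0,"dx":0,"dy":0,"dz":4.6,"spin":0},{"grip":0,"dx":0,"dy":0,"dz":4.8,"spin":0},{"grip":0,"dx":0,"dy":0,"dz":4.8,"spin":0}]'; for i in 1 2 3; do python3 -m jog '[{"grip":0,"dx":0,"dy":0,"dz":0.1,"spin":0},{"grip":0,"dx":0,"dy":0,"dz":0.1,"spin":0}]'; done
```

```text
clock: 9.22
eef_pos: [597.1, -94.0, 57.4]
eef_rot: [-1.571, -0.0, -0.435]
wrist_force: [-0.1, -0.6, -0.3]
finger_gap: 0.1
clock: 9.48
eef_pos: [597.4, -93.3, 57.4]
eef_rot: [-1.571, 0.0, -0.436]
wrist_force: [0.1, -1.2, 1.2]
finger_gap: 0.4
clock: 9.72
eef_pos: [597.8, -92.4, 57.4]
eef_rot: [-1.571, 0.0, -0.436]
wrist_force: [-0.6, -0.4, -0.4]
finger_gap: 0.7
clock: 9.98
eef_pos: [598.2, -91.6, 57.4]
eef_rot: [-1.571, 0.0, -0.436]
wrist_force: [-2.1, -2.5, 0.4]
finger_gap: 0.6
```

```bash
python3 -m jog '[{"grip":0,"dx":0,"dy":0,"dz":0.1,"spin":0},{"grip":0,"dx":0,"dy":0,"dz":0.1,"spin":0}]'; python3 -m jog '[{"grip":0,"dx":0,"dy":0,"dz":0.1,"spin":0},{"grip":0,"dx":0,"dy":0,"dz":0.1,"spin":0}]'
```

```text
clock: 10.22
eef_pos: [598.4, -91.2, 57.4]
eef_rot: [-1.572, 0.0, -0.436]
wrist_force: [-4.3, -8.0, 0.6]
finger_gap: 0.6
clock: 10.48
eef_pos: [598.5, -90.9, 57.4]
eef_rot: [-1.573, 0.001, -0.436]
wrist_force: [-5.5, -10.5, 2.5]
finger_gap: 0.4
```

The force has reached 12 N at the expected end of the short leg (y≈12). Now retreat in -y, rise and look.

```bash
python3 -m jog '[{"grip":0,"dx":0,"dy":0,"dz":-0.5,"spin":0},{"grip":0,"dx":0,"dy":0,"dz":-2,"spin":0},{"grip":0,"dx":0,"dy":0,"dz":-3,"spin":0},{"grip":0,"dx":0,"dy":0,"dz":-3,"spin":0},{"grip":0,"dx":0,"dy":-4,"dz":-3,"spin":0},{"grip":0,"dx":0,"dy":-9,"dz":-3,"spin":0},{"grip":0,"dx":0,"dy":-13,"dz":-4,"spin":0},{"grip":0,"dx":0,"dy":-13,"dz":-6,"spin":0},{"grip":0,"dx":0,"dy":-13,"dz":-6,"spin":0}]'; python3 -c "
from h import *
snap('wrist','w6.png')"
```

```text
clock: 11.6
eef_pos: [573.1, -144.8, 186.5]
eef_rot: [-1.571, 0.001, -0.437]
wrist_force: [-1.0, 0.8, -0.4]
finger_gap: 0.5
```

View pics/w6.png

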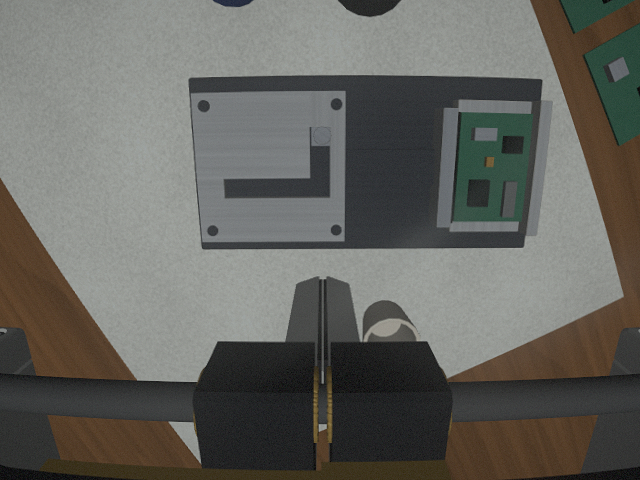

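The pin now stands at the end of the short leg, top at (321,136), with the jaw against the nest. I'll check the pin and bystander positions numerically.

```bash
python3 - <<'E' | tail -5
from m import fit
from h import *
c=load('w6.png')
F=np.array([[20,-60],[-100,-60],[-100,60],[20,60],[8,-23],[-78,-23]],float)
I=[(344.5,241),(202,243),(190.5,92),(345,91),(330,197),(225,198)]
W=np.array([onz(c,*q,38)[:2] for q in I]); th,R,t,r=fit(F,W)
print(r,'pin in fixture',R.T@(onz(c,321,136,85)[:2]-t))
A=load('scene1.png')['color'].astype(int);S=snap('scene','scene2.png')['color'].astype(int)
d=np.abs(A-S).sum(2)
for n,(u,v) in dict(tin=(253,263),blower=(313,253),cup=(220,152)).items(): print(n,(d[v-22:v+22,u-20:u+20]>60).sum())
E
```

```text
pin [534.61975038 -93.7239514 ] in fixture [-54.18483038 -16.02012633] corner [ 583.76874466 -116.55841796] end [601.30233513 -80.60604383]
[[0.1, 0.0], [-0.6, -0.8], [0.5, 0.6], [-0.5, -0.3], [0.2, 0.3], [0.3, 0.1]] pin in fixture [ 1.25793943 26.59690371]
tin 0
blower 0
cup 0
```

The pin is at (1.3, 26.6) in fixture axes, against a target of (0, 25) with 2 mm of play, so it's at the far stop. The bystanders haven't moved.

```bash
python3 -c "
from cell import ticket;print(ticket.sign_off())"
```

```text
the job is handed in; nothing more can be done
None
```

The clamp is locked and the job is handed in. With closed fingertips I pushed the pin along the long leg to its stop, where the force rose to about 11 N. I then went around it and pushed it sideways to the end of the short leg, where it rose to about 12 N. After that I backed the arm clear.

**Last checks:**
- **Pin:** the wrist camera put its top at (1.3, 26.6) mm in fixture axes. The target is (0, 25) with 2 mm of play, so it sits at the far stop.
- **Jaw:** in the last picture it is closed up to the board.
- **Bystanders:** the scene camera shows no change around the tin, blower or cup.
- **Time:** the clock read about 11.7 s of the 43 s allowed.

**Failed or not checked:**
- One move call was refused because its rows left out some of the required values; nothing moved.
- I did not measure the pin's height separately. It was only pushed sideways and looks upright from above.
- The two fixed cameras disagreed by about 4 mm on the fixture's position, so I used the wrist camera's measurement.

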